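# Snap the cover onto the sweets bin

### The arm

A 6-joint arm with a two-finger parallel gripper is mounted at the origin on a cart in front of the work surface, level with it; the furniture and walls round the work are solid. World frame = base frame: x ahead of the robot, y to its left, z up, the work surface at z = 0. Lengths are in m, angles in rad, forces in N, time in s.
With the tool pointing down it reaches from about 0.25 to 0.775 m from the base axis. Payload 4 kg.
Tool frame: the origin (TCP) lies on the centre line of the jaws, within the pads' length; the fingertips stand 8 mm ahead of it and the grasp point (between the pads) lies 11 mm behind it; z points along the fingers, y is the direction in which the jaws open and shut (so a half turn about z gives the same grasp; the last joint's range is limited). The gripper opens to 94 mm and grips with 3 to 60 N. Pads are 16 mm wide; open, the fingers measure 119 mm over their backs; the gripper's body (75 mm by 177 mm) begins 78 mm behind the grasp point.
Start: joints at [-1.251, 0.087, 1.371, -0, 1.684, -0.103], TCP at [0.226, -0.502, 0.214] pointing down, gripper open.
Joint ranges: [-3.1, 3.1], [-0.76, 2.03], [0.27, 2.55], [-1.08, 4.22], [0.17, 2.65], [-2.57, 2.57]. Speed limits (rad/s): [2.79, 2.79, 3.14, 3.14, 3.14, 3.14].

### API

Orientations are given as [roll, pitch, yaw] about the fixed x, y, z axes, in that order (R = Rz(yaw) Ry(pitch) Rx(roll)).
In Python, from bench import * gives the robot as it stands.
- The arm moves only by the tool step_arm, never from a script. Its argument "steps" is a list of rows, each an object of numbers: "jaw": the opening, from 0 (shut) to 1 (fully open); "tx", "ty", "tz": the shift along the tool's x, y, z in m; "ax", "ay", "az": the turn, a rotation vector about the tool's x, y, z in rad. In form: [{"jaw": .., "tx": .., "ty": .., "tz": .., "ax": .., "ay": .., "az": ..}, ...]. A call has 1 to 8 rows; each row is the pose to reach, as a shift and turn from the pose measured when the call began, along the tool's axes at that moment; what a row does not reach only later rows make up. A row lasts 1/10 s, in which the tool goes at most 50 mm and 8.59 degrees, less where a joint would pass 70% of its speed; a pose out of reach is approached as far as the arm can. A call with a gripper value outside its range is refused whole. The fingers move at their own pace and stop on an object; the grip force is fixed at half the most. Time passes only in rows, so rows that repeat a pose let the fingers close. It gives the time, the measured TCP pose, the force and the opening at its end, in the units of the state.
- get_obs(): the state, without advancing time (a new reading comes with each control period).
- snapshot(name): name is "side" or "top"; returns (picture, depth): 480x640x3 uint8, red, green, blue; 480x640 float32, m along the optical axis (not along the pixel's ray), 0 where there is no reading.
- camera_model(name): a dict with "intrinsics" (3x3 intrinsics, pixels), "origin" and "orientation" of the camera in the world. Camera axes: x right, y down, z forward; pixel columns grow to the right and rows downward; lengths in m; the calibration is good to about 2 mm. A picture is of the moment at which its call begins. camera_model takes no time and is no camera call.
- close_job(): hands the job in, once; it reports no verdict.
Trained networks look in the newest picture that a camera, given by its name, has taken for a name from the list of things; names that differ only in an ending like _2 or _b are one class to them, and where a whole thing is asked for, a point or a joint stands for the part that bears it (a point fixed in the world has none). Each returns a list of dicts, best first, with "confidence" (0 to 1); they miss things now and then, are a little off and sometimes report something else, mostly with a low value. They report only what shows in the picture. A call takes as long as a camera call.
- silhouettes(camera, query): "pixels" (480x640 bool, what is visible of it) and "rect" ([left, top, right, bottom] in pixels, round what is visible of it).
The state is a dict: "time": time; "joint_positions": joint angles; "qvel": joint speeds; "joint_torque": joint torques, N m; "tool_pos": TCP position; "ee_rot": TCP orientation; "wrist_force": force on the tool from outside, world axes, zero at the start; "wrist_torque": the same for the moment, N m; "width": finger opening in m.
Only numpy, scipy, OpenCV 4.12 (cv2) and the standard library are available. Lean on these libraries where they do the work, as an engineer would, in place of code of your own. Each camera call takes 0.05 s, during which the arm holds its last target. There are 200 camera calls.

### The job

The cover of the small sweets bin lies upside down on the counter. Turn it over - stand it upright on one end on the counter and let go of it on the way, so that you can take it again from the other side - then set it on the bin and press it gently straight down until the clip arms at both ends snap under the bin's rim and it is fully home. Leave the other things on the counter where they are.

Things in the scene. Friction and masses are not known exactly. Their poses are not given: they have to be found in the camera images.
- cover_center (a point): Centre (25 mm from top and skirt edge) of the loose cover, a grey plastic shell, 0.16 kg, 100 mm long (x), 64 wide (y), 50 high (z). z points from the open skirt side to the closed top: down at the start, as it lies on its top. Grip the plain full-length 3 mm side walls, 64 mm across y, tilted about y as you like, up to 20 mm off the middle. Stands steadily on either flat end (then this point is 50 mm up). Same either way round about z
- cover_top (a point): Middle of the cover's flat closed top (6 mm thick, z 25 mm beyond cover_center): the face to press. A steel clip arm stands inside an opening in each end. Its catch overlaps the rim by 4.5 mm; long ramps make the cover first sit loosely on the bin about 30 mm above home. From there a push of about 10 to 18 N in the middle snaps both ends
- clip_a (a joint): spring hinge of the clip arm at the cover's +x end, rad: about 0 (-0.02) relaxed, up to 0.25 while its ramp is pushed out by the rim, back near 0 when snapped under the rim
- clip_b (a joint): the same for the clip arm at the cover's -x end
- bin_rim (a point): Middle of the open top of the aluminium sweets bin, 75 mm above the counter, z up. The rim band is 84 mm long (x), 52 wide (y), 16 tall; the cover goes on with its x along this x (either way round), centred, its side walls outside the rim with 3 mm play each side. When home, cover_center is 19 mm below this point and cover_top 6 mm above it
- bin: The same bin, origin under its middle on the counter, x along its length, z up. Fixed to the counter by a dark foot plate 110 x 70 x 6 mm; the body under the rim band is 70 x 44 mm. A blue wrapped sweet lies in it. Beware: the coffee machine's two black handles stick out over the back half of the counter, about 230 mm up
- star_a_top (a point): bystander: green star-shaped sweet, 51x48x20 mm, on the counter; point 20 mm above its underside
- star_b_top (a point): bystander: another green star-shaped sweet, 56x53x20 mm; point 20 mm above its underside
- candy_top (a point): bystander: blue wrapped sweet with twisted ends, 54x104x37 mm; point 37 mm above its underside
- shaker_top (a point): bystander: steel shaker with a black top, 65x65x103 mm; point at its top
- tamper_top (a point): bystander: tamper with a wooden handle, 58x58x93 mm; point at its top

How it is judged:
By the outcome, as a careful person would: the job done as asked, in the order asked, and still so for the second after the job is handed in, with the robot touching nothing.
It also fails if it takes over 72 s, if anything falls off the work surface, if the arm or the gripper's body presses on something with over 40 N, if the wrist force passes 120 N, or if a joint passes its speed limit or range.

## Working session

There is one attempt and no reset: what is moved stays moved. The work goes in short steps, Python scripts to look and compute and a tool call to move; the robot and the scene stay as the last step left them, time stands still between calls to the robot, and variables do not carry over. Pictures are saved under pics/ and viewed, about 8 in all and at most 12, crops included, and the job is handed in when it is done.

Besides the shell and the picture viewer there is one more tool, called after "Request:" by a JSON object that holds its "method" and its "body". step_arm: Moves the arm, as the interface text tells. Its arguments: {"type":"object","properties":{"steps":{"type":"array"}},"required":["steps"]}

```bash
mkdir -p pics; ls; python3 - <<'E'
from bench import *
import cv2,numpy as np
s=get_obs();print(s)
for n in("side","top"):
    p,d=snapshot(n);cv2.imwrite(f"pics/{n}0.png",p[:,:,::-1]);m=camera_model(n);print(n,m)
    for q in("cover_center","bin","star_a_top","candy_top","shaker_top","tamper_top"):
        for r in silhouettes(n,q)[:3]:
            px=r["pixels"]; K=np.array(m["intrinsics"])
            print(n,q,round(r["confidence"],2),r["rect"],px.sum())
E
```

```text
pics
{'time': 0.0, 'joint_positions': array([-1.25105201e+00,  8.79370461e-02,  1.37221738e+00, -4.59191919e-05,
        1.68356889e+00, -1.03084768e-01]), 'qvel': array([-0.00089592, -0.0011374 , -0.00053907,  0.00099826, -0.00100423,
       -0.00115168]), 'joint_torque': array([-6.92183512e-04, -3.40178168e+01, -3.02432585e+01,  7.17940112e-02,
        3.28671292e-02, -1.90014812e-04]), 'tool_pos': array([ 0.22551506, -0.50107763,  0.21233266]), 'ee_rot': array([-3.13946860e+00, -1.73853852e-04,  4.22823776e-01]), 'wrist_force': array([-0.29181777,  0.5371949 , -0.12469077]), 'wrist_torque': array([0.02563696, 0.05151601, 0.07026701]), 'width': 0.09439548347211665}
side {'intrinsics': array([[490.40659321,   0.        , 309.86916106],
       [  0.        , 490.40659321, 232.29954316],
       [  0.        ,   0.        ,   1.        ]]), 'origin': array([0.30116537, 1.11748637, 0.84840382]), 'orientation': array([-2.15730117e+00, -2.04219021e-03, -2.93127370e+00])}
side cover_center 0.73 [337.3, 190.3, 366.3, 220.9] 583
side bin 0.59 [285.6, 302.3, 326.0, 354.9] 1457
side candy_top 0.6 [306.5, 208.8, 326.4, 234.4] 215
side shaker_top 0.67 [305.0, 161.5, 326.6, 193.1] 306
side tamper_top 0.78 [237.7, 316.0, 263.5, 358.3] 770
top {'intrinsics': array([[450.44013306,   0.        , 324.6604865 ],
       [  0.        , 450.44013306, 236.8655621 ],
       [  0.        ,   0.        ,   1.        ]]), 'origin': array([ 0.38167535, -0.02561392,  1.24795302]), 'orientation': array([-3.03687104, -0.00829414, -1.55448855])}
top cover_center 0.61 [394.1, 241.9, 442.8, 272.0] 1021
top bin 0.8 [180.3, 226.9, 227.4, 263.0] 1129
top star_a_top 0.76 [313.5, 215.7, 330.6, 233.6] 197
top candy_top 0.24 [398.4, 250.2, 406.3, 263.1] 46
top shaker_top 0.86 [449.8, 192.7, 481.0, 220.9] 660
top shaker_top 0.48 [166.4, 193.5, 191.0, 212.6] 438
top tamper_top 0.68 [163.5, 190.6, 190.5, 214.8] 419
```

View pics/top0.png

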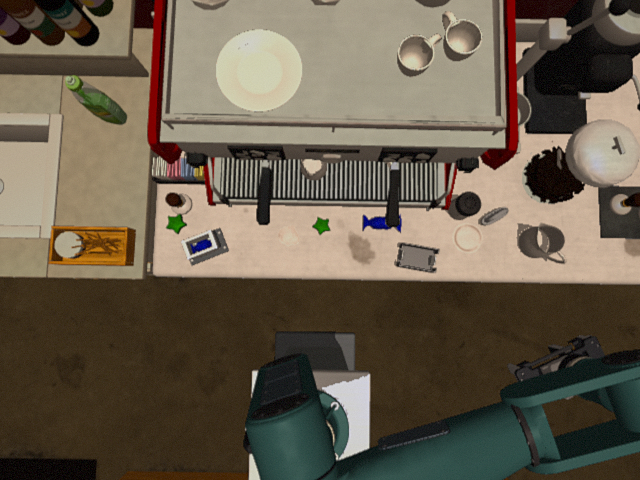

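View pics/side0.png

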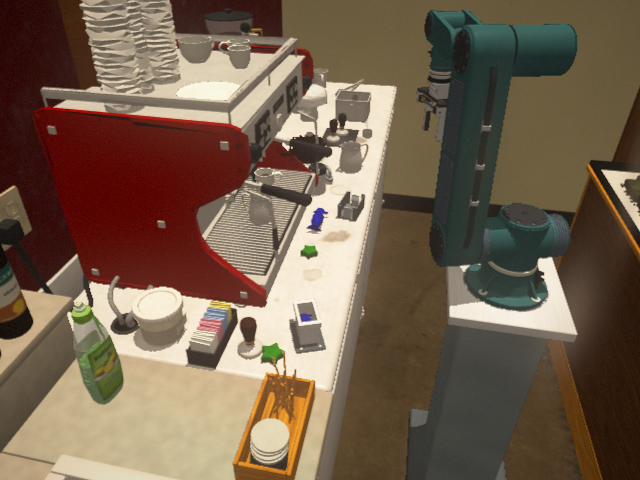

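```bash
cat > h.py <<'E'
from bench import *
import cv2,numpy as np
from scipy.spatial.transform import Rotation as R
np.set_printoptions(precision=4,suppress=True)
def cloud(n):
    p,d=snapshot(n);m=camera_model(n);K=np.array(m["intrinsics"])
    v,u=np.mgrid[:480,:640]
    c=np.stack([(u-K[0,2])/K[0,0]*d,(v-K[1,2])/K[1,1]*d,d],-1)
    w=c@R.from_euler('xyz',m["orientation"]).as_matrix().T+m["origin"]
    w[d==0]=np.nan
    return p,d,w
def rect(P):
    (c,s,a)=cv2.minAreaRect((P[:,:2]*1000).astype(np.float32)); return np.array(c)/1000,s,a
def big(mask):
    n,l,st,_=cv2.connectedComponentsWithStats(mask.astype(np.uint8)); return l==1+np.argmax(st[1:,4])
def box(w,lo,hi): return np.all((w>lo)&(w<hi),-1)
E
python3 - <<'E'
from h import *
for n in("top","side"):
    p,d,w=cloud(n)
    for q in("cover_center","bin","star_a_top","candy_top","shaker_top","tamper_top"):
        for r in silhouettes(n,q)[:3]:
            P=w[r["pixels"]];P=P[~np.isnan(P).any(1)]
            hi=np.percentile(P[:,2],95);T=P[P[:,2]>hi-.012]
            print(n,q,round(r["confidence"],2),P.mean(0),"z95",hi,"toprect",rect(T),len(T))
E
```

```text
top cover_center 0.56 [ 0.4603 -0.2862  0.0166] z95 0.050502642160015876 toprect (array([ 0.4594, -0.2841]), (97.8463134765625, 64.87041473388672), 81.13805389404297) 158
top cover_center 0.5 [ 0.4652 -0.2426  0.0299] z95 0.044961419095732924 toprect (array([ 0.4655, -0.2431]), (7.530482769012451, 25.122848510742188), 81.55862426757812) 23
top bin 0.76 [0.4801 0.2887 0.0392] z95 0.0766730617586914 toprect (array([0.4821, 0.2949]), (53.300086975097656, 85.18302917480469), 22.609222412109375) 359
top bin 0.32 [ 0.5439 -0.0235  0.0202] z95 0.023845626964621346 toprect (array([ 0.5426, -0.0213]), (42.675174713134766, 40.44029998779297), 9.269274711608887) 168
top star_a_top 0.45 [ 0.5433 -0.0233  0.0192] z95 0.023748646634890465 toprect (array([ 0.5457, -0.0217]), (44.836875915527344, 41.82058334350586), 23.70169448852539) 176
top candy_top 0.79 [ 0.5508 -0.1757  0.0314] z95 0.037700519062166385 toprect (array([ 0.5416, -0.1884]), (57.82213592529297, 101.8453369140625), 1.0325860977172852) 192
top shaker_top 0.62 [ 0.5937 -0.3976  0.0844] z95 0.10482155750872013 toprect (array([ 0.5993, 
[... 1207 characters left out ...]
953125), 16.686279296875) 179
side candy_top 0.55 [ 0.5545 -0.1762  0.0229] z95 0.032991931230422655 toprect (array([ 0.5552, -0.1839]), (33.13719940185547, 110.86222076416016), 0.4110303223133087) 148
side shaker_top 0.73 [ 0.5876 -0.3852  0.0597] z95 0.10061237693125102 toprect (array([ 0.5823, -0.3575]), (54.74550247192383, 148.9470672607422), 24.848960876464844) 105
side shaker_top 0.61 [0.4803 0.3123 0.0362] z95 0.07436832353269829 toprect (array([0.4819, 0.3023]), (52.19827651977539, 82.928955078125), 22.654510498046875) 395
side tamper_top 0.92 [0.5973 0.3789 0.0392] z95 0.09005219349628651 toprect (array([0.5987, 0.3743]), (33.07915115356445, 34.863067626953125), 16.686279296875) 178
```

The top view shows the cover upside down at about (416,257) and the bin at (204,245). The candy is at (382,222), the middle star at (321,226), and the handle tips are near (264,222) and (393,222). The side view agrees: cover at (351,205), bin at (306,326). Next I'll measure the handles and the counter edge.

```bash
python3 - <<'E'
from h import *
p,d,wt=cloud("top");_,_,ws=cloud("side")
for nm,w in(("top",wt),("side",ws)):
    W=w.reshape(-1,3);W=W[~np.isnan(W).any(1)]
    print(nm)
    for y in np.arange(-.6,.46,.04):
        S=W[(abs(W[:,1]-y)<.02)&(W[:,0]>.3)&(W[:,0]<.7)]
        if len(S)<5: continue
        o=S[S[:,2]>.13]; low=S[(S[:,2]>.015)&(S[:,2]<.13)];t=S[abs(S[:,2])<.01]
        print(round(y,2),"edge x",t[:,0].min() if len(t) else None,"| high minx",o[o[:,0].argmin()] if len(o) else None,"| low",(low[:,0].min(),low[:,2].max()) if len(low) else None)
# cover/bin finer
for n,w in(("top",wt),("side",ws)):
  for nm,lo,hi in(("cover",(.38,-.36,.040),(.53,-.22,.06)),("coverall",(.38,-.36,.012),(.53,-.22,.06)),("bin",(.41,.22,.066),(.55,.37,.085))):
    P=w[box(w,lo,hi)];print(n,nm,rect(P),P[:,2].min(),P[:,2].max(),len(P))
E
```

```text
top
-0.6 edge x 0.3970562409841335 | high minx [ 0.6201 -0.6194  0.2477] | low (np.float64(0.4643154291424125), np.float64(0.1072687955919458))
-0.56 edge x 0.39912361693637144 | high minx [ 0.66   -0.5781  0.2254] | low (np.float64(0.4828800310473792), np.float64(0.10075214662555076))
-0.52 edge x 0.39834140782336336 | high minx None | low (np.float64(0.5648596164060786), np.float64(0.05895280602216957))
-0.48 edge x 0.39778283671084 | high minx None | low (np.float64(0.553280243887333), np.float64(0.06217873234549254))
-0.44 edge x 0.3973451077438565 | high minx None | low (np.float64(0.5726751470523477), np.float64(0.10856078917826184))
-0.4 edge x 0.3969795314433703 | high minx None | low (np.float64(0.5660023503687146), np.float64(0.1108351829459906))
-0.36 edge x 0.39845860425916724 | high minx [ 0.6016 -0.348   0.4248] | low (np.float64(0.5807408736680844), np.float64(0.12959722162602882))
-0.32 edge x 0.39792245670828513 | high minx [ 0.5963 -0.3008  0.4196] | low (np.float64(0.42132846501133636), np.float64(0.12364622551537185))
-0.28 edge x 0.3974560563537237 | high minx [ 
[... 6310 characters left out ...]
coverall (array([ 0.4592, -0.2851]), (99.90158081054688, 64.60436248779297), 81.0547866821289) 0.012041507718207 0.05571960569419665 335
top bin (array([0.4817, 0.295 ]), (52.50894546508789, 84.71157836914062), 22.183259963989258) 0.06608625689028913 0.0812597348366102 354
side cover (array([ 0.4607, -0.2792]), (110.01647186279297, 66.61097717285156), 81.68138885498047) 0.04005821397686471 0.0518900948124662 108
side coverall (array([ 0.4604, -0.2791]), (110.47412872314453, 66.88067626953125), 80.82876586914062) 0.012264176012842243 0.0518900948124662 397
side bin (array([0.4832, 0.2996]), (52.320343017578125, 88.41187286376953), 23.17891502380371) 0.06600945927086277 0.07706420999667418 374
```

```bash
cat >> h.py <<'E'
def pose(th,phi):
    """tilt th (deg, + points toward u = -(cross)), jaw axis yaw phi (deg); columns tool axes"""
    a,f=np.radians([th,phi]); y=np.array([np.cos(f),np.sin(f),0]); x0=np.cross(y,[0,0,-1.])
    z=np.cos(a)*np.array([0,0,-1.])-np.sin(a)*x0
    return np.stack([np.cross(y,z),y,z],1)
def go(G,th,phi,back=0,s=None):
    """rows for grasp point G (world), retracted by back along tool z"""
    s=s or get_obs(); Rt=pose(th,phi); p=np.array(G)+Rt[:,2]*(.011-back)
    R0=R.from_euler('xyz',s["ee_rot"]).as_matrix()
    t=R0.T@(p-s["tool_pos"]); a=R.from_matrix(R0.T@Rt).as_rotvec()
    print("go",G,th,phi,"t",t.round(4),"a",a.round(4),"norm",np.linalg.norm(t).round(3),np.degrees(np.linalg.norm(a)).round(1))
def st():
    s=get_obs();R0=R.from_euler('xyz',s["ee_rot"]).as_matrix();z=R0[:,2]
    print("t",round(s["time"],2),"q",s["joint_positions"],"G",s["tool_pos"]-.011*z,"z",z,"y",R0[:,1],"F",s["wrist_force"],"M",s["wrist_torque"],"w",round(s["width"],4))
    return s
E
python3 - <<'E'
from h import *
st();go([.4595,-.284,.030],0,-9,.15);go([.4595,-.284,.030],-50,-9,.10)
E
```

```text
t 1.5 q [-1.2511  0.0872  1.3707  0.      1.6836 -0.1031] G [ 0.2257 -0.5016  0.2245] z [ 0.     -0.0001 -1.    ] y [ 0.4103 -0.9119  0.0001] F [-0.5421 -1.095   0.6878] M [ 0.0264 -0.0002  0.0255] w 0.0943
go [0.4595, -0.284, 0.03] 0 -9 t [ 0.3025 -0.1025  0.0445] a [ 0.0001  0.     -0.9909] norm 0.322 56.8
go [0.4595, -0.284, 0.03] -50 -9 t [ 0.2652 -0.0455  0.1263] a [ 0.4315  0.7983 -0.9251] norm 0.297 74.2
```

Request:
{"method": "step_arm", "body": {"steps": [{"jaw":1,"tx":0.045,"ty":-0.015,"tz":0.0,"az":-0.14},{"jaw":1,"tx":0.09,"ty":-0.03,"tz":0.0,"az":-0.28},{"jaw":1,"tx":0.135,"ty":-0.045,"tz":0.0,"az":-0.42},{"jaw":1,"tx":0.18,"ty":-0.06,"tz":0.01,"az":-0.56},{"jaw":1,"tx":0.22,"ty":-0.075,"tz":0.02,"az":-0.7},{"jaw":1,"tx":0.26,"ty":-0.09,"tz":0.03,"az":-0.84},{"jaw":1,"tx":0.3,"ty":-0.102,"tz":0.04,"az":-0.99},{"jaw":1,"tx":0.3025,"ty":-0.1025,"tz":0.0445,"az":-0.991}]}}

```text
invalid input
```

```bash
python3 - <<'E'
from h import *
st();go([.4595,-.284,.030],-50,-9,.10)
E
```

```text
t 1.5 q [-1.2511  0.0872  1.3707  0.      1.6836 -0.1031] G [ 0.2257 -0.5016  0.2245] z [ 0.     -0.0001 -1.    ] y [ 0.4103 -0.9119  0.0001] F [-0.5421 -1.095   0.6878] M [ 0.0264 -0.0002  0.0255] w 0.0943
go [0.4595, -0.284, 0.03] -50 -9 t [ 0.2652 -0.0455  0.1263] a [ 0.4315  0.7983 -0.9251] norm 0.297 74.2
```

Every row needs all seven keys.

Request:
{"method": "step_arm", "body": {"steps": [{"jaw":1,"tx":0.045,"ty":-0.015,"tz":0.0,"ax":0,"ay":0,"az":-0.14},{"jaw":1,"tx":0.09,"ty":-0.03,"tz":0.0,"ax":0,"ay":0,"az":-0.28},{"jaw":1,"tx":0.135,"ty":-0.045,"tz":0.0,"ax":0,"ay":0,"az":-0.42},{"jaw":1,"tx":0.18,"ty":-0.06,"tz":0.01,"ax":0,"ay":0,"az":-0.56},{"jaw":1,"tx":0.22,"ty":-0.075,"tz":0.02,"ax":0,"ay":0,"az":-0.7},{"jaw":1,"tx":0.26,"ty":-0.09,"tz":0.03,"ax":0,"ay":0,"az":-0.84},{"jaw":1,"tx":0.3,"ty":-0.102,"tz":0.04,"ax":0,"ay":0,"az":-0.99},{"jaw":1,"tx":0.3025,"ty":-0.1025,"tz":0.0445,"ax":0,"ay":0,"az":-0.991}]}}

```text
time: 2.3
tool_pos: [0.4618, -0.2803, 0.1678]
ee_rot: [-3.141, -0.002, 1.421]
wrist_force: [-0.8, -0.5, -0.3]
width: 0.0944
```

```bash
python3 - <<'E'
from h import *
st();go([.4595,-.284,.030],-50,-9,.10)
E
```

```text
t 2.3 q [-0.6516  0.0799  1.469   0.0018  1.5941 -0.5022] G [ 0.4618 -0.2804  0.1788] z [-0.0001  0.0023 -1.    ] y [ 0.9889 -0.1489 -0.0004] F [-0.7701 -0.5026 -0.2783] M [ 0.0107 -0.025   0.0776] w 0.0944
go [0.4595, -0.284, 0.03] -50 -9 t [-0.0723 -0.0023  0.0804] a [-0.0037  0.8704  0.007 ] norm 0.108 49.9
```

Request:
{"method": "step_arm", "body": {"steps": [{"jaw":1,"tx":-0.012,"ty":0,"tz":0.013,"ax":0,"ay":0.145,"az":0},{"jaw":1,"tx":-0.024,"ty":0,"tz":0.026,"ax":0,"ay":0.29,"az":0},{"jaw":1,"tx":-0.036,"ty":-0.001,"tz":0.04,"ax":0,"ay":0.435,"az":0},{"jaw":1,"tx":-0.048,"ty":-0.001,"tz":0.053,"ax":0,"ay":0.58,"az":0},{"jaw":1,"tx":-0.06,"ty":-0.002,"tz":0.067,"ax":0,"ay":0.725,"az":0},{"jaw":1,"tx":-0.072,"ty":-0.002,"tz":0.08,"ax":0,"ay":0.87,"az":0.006},{"jaw":1,"tx":-0.072,"ty":-0.002,"tz":0.08,"ax":0,"ay":0.87,"az":0.006},{"jaw":1,"tx":-0.072,"ty":-0.002,"tz":0.08,"ax":0,"ay":0.87,"az":0.006}]}}

```text
time: 3.1
tool_pos: [0.4478, -0.3516, 0.0846]
ee_rot: [-3.13, -0.876, 1.404]
wrist_force: [0.0, 0.2, -0.7]
width: 0.094
```

```bash
python3 - <<'E'
from h import *
st();go([.4595,-.284,.030],-50,-9,0)
for n in ("top","side"):
    p,d,w=cloud(n)
    c=p[180:320,330:510] if n=="top" else p[120:270,290:480]
    cv2.imwrite(f"pics/{n}1.png",cv2.resize(c[:,:,::-1],None,fx=3,fy=3,interpolation=cv2.INTER_CUBIC))
a,b=cv2.imread("pics/top1.png"),cv2.imread("pics/side1.png")
a=cv2.resize(a,(570,440));b=cv2.resize(b,(570,450));cv2.imwrite("pics/j1.png",cv2.resize(np.vstack([a,b]),(380,593)))
E
```

```text
t 3.1 q [-1.0596  0.6403  1.1536  0.5576  2.0368 -0.825 ] G [ 0.4466 -0.36    0.0917] z [ 0.1159  0.7597 -0.6399] y [ 0.9876 -0.1568 -0.0073] F [ 0.0101  0.1755 -0.6683] M [-0.3181 -0.015  -0.0054] w 0.094
go [0.4595, -0.284, 0.03] -50 -9 t [0.0019 0.0014 0.0987] a [-0.0044 -0.0038 -0.0059] norm 0.099 0.5
```

View pics/j1.png

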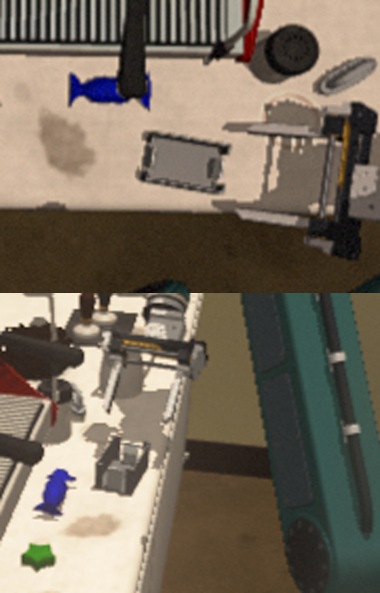

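Pictures 3 (top crop above, side crop below): the open gripper points at the cover's right-hand end. Its two fingers (rows ~128 and ~207 in the upper crop) lie either side of the cover (rows ~132–192). I'll go in and grip.

Request:
{"method": "step_arm", "body": {"steps": [{"jaw":1,"tx":0.001,"ty":0.001,"tz":0.025,"ax":0,"ay":0,"az":0},{"jaw":1,"tx":0.001,"ty":0.001,"tz":0.05,"ax":0,"ay":0,"az":0},{"jaw":1,"tx":0.002,"ty":0.001,"tz":0.075,"ax":0,"ay":0,"az":-0.006},{"jaw":1,"tx":0.002,"ty":0.001,"tz":0.099,"ax":0,"ay":0,"az":-0.006},{"jaw":1,"tx":0.002,"ty":0.001,"tz":0.099,"ax":0,"ay":0,"az":-0.006},{"jaw":0.4,"tx":0.002,"ty":0.001,"tz":0.099,"ax":0,"ay":0,"az":-0.006},{"jaw":0.4,"tx":0.002,"ty":0.001,"tz":0.099,"ax":0,"ay":0,"az":-0.006},{"jaw":0.4,"tx":0.002,"ty":0.001,"tz":0.099,"ax":0,"ay":0,"az":-0.006}]}}

```text
time: 4.0
tool_pos: [0.4631, -0.2773, 0.0296]
ee_rot: [3.13, -0.865, 1.429]
wrist_force: [0.0, -0.7, -0.0]
width: 0.0731
```

```bash
python3 - <<'E'
from h import *
st()
E
```

```text
t 4.0 q [-0.9857  0.5883  1.3517  0.5675  1.8636 -0.8618] G [ 0.4618 -0.2855  0.0367] z [ 0.1194  0.7515 -0.6489] y [ 0.9886 -0.1504  0.0078] F [ 0.021  -0.6753 -0.0063] M [-0.3443 -0.0403  0.0533] w 0.0731
```

Request:
{"method": "step_arm", "body": {"steps": [{"jaw":0.3,"tx":0,"ty":0,"tz":0.004,"ax":0,"ay":0,"az":0},{"jaw":0.3,"tx":0,"ty":0,"tz":0.004,"ax":0,"ay":0,"az":0},{"jaw":0.3,"tx":0,"ty":0,"tz":0.004,"ax":0,"ay":0,"az":0},{"jaw":0.3,"tx":0,"ty":0,"tz":0.004,"ax":0,"ay":0,"az":0}]}}

```text
time: 4.4
tool_pos: [0.4637, -0.275, 0.0276]
ee_rot: [3.129, -0.864, 1.429]
wrist_force: [-2.0, -3.5, 4.4]
width: 0.0636
```

```bash
python3 - <<'E'
from h import *
st()
go([.4595,-.284,.030],-50,-9,0)
go([.4595,-.284,.110],-50,-9,0)
E
```

```text
t 4.4 q [-0.9832  0.5872  1.3575  0.5682  1.8574 -0.8628] G [ 0.4623 -0.2832  0.0347] z [ 0.12    0.7509 -0.6494] y [ 0.9885 -0.1507  0.0085] F [-1.9946 -3.4658  4.404 ] M [-0.1769  0.2729  0.1801] w 0.0636
go [0.4595, -0.284, 0.03] -50 -9 t [-0.0043 -0.0027  0.0022] a [0.001  0.0087 0.0102] norm 0.006 0.8
go [0.4595, -0.284, 0.11] -50 -9 t [ 0.0566 -0.0021 -0.0498] a [0.001  0.0087 0.0102] norm 0.075 0.8
```

```bash
python3 - <<'E'
from h import *
go([.447,-.43,.15],0,0,0);go([.455,-.36,.15],-25,-4,0)
E
```

```text
go [0.447, -0.43, 0.15] 0 0 t [-0.0165  0.0078 -0.1907] a [ 0.0733 -0.8617 -0.1381] norm 0.192 50.2
go [0.455, -0.36, 0.15] -25 -4 t [ 0.033   0.0048 -0.1344] a [ 0.0565 -0.4271 -0.0602] norm 0.138 24.9
```

Request:
{"method": "step_arm", "body": {"steps": [{"jaw":0.3,"tx":0.025,"ty":0,"tz":-0.022,"ax":0,"ay":0,"az":0},{"jaw":0.3,"tx":0.048,"ty":0.001,"tz":-0.06,"ax":0.01,"ay":-0.1,"az":-0.01},{"jaw":0.3,"tx":0.045,"ty":0.003,"tz":-0.1,"ax":0.03,"ay":-0.25,"az":-0.03},{"jaw":0.3,"tx":0.033,"ty":0.005,"tz":-0.134,"ax":0.05,"ay":-0.4,"az":-0.055},{"jaw":0.3,"tx":0.018,"ty":0.006,"tz":-0.155,"ax":0.06,"ay":-0.53,"az":-0.08},{"jaw":0.3,"tx":0.003,"ty":0.007,"tz":-0.172,"ax":0.065,"ay":-0.66,"az":-0.1},{"jaw":0.3,"tx":-0.009,"ty":0.0075,"tz":-0.184,"ax":0.07,"ay":-0.78,"az":-0.125},{"jaw":0.3,"tx":-0.0165,"ty":0.008,"tz":-0.191,"ax":0.073,"ay":-0.862,"az":-0.138}]}}

```text
time: 5.2
tool_pos: [0.4472, -0.4303, 0.1386]
ee_rot: [-3.141, 0.004, 1.572]
wrist_force: [-0.2, 1.1, -1.9]
width: 0.0644
```

```bash
python3 - <<'E'
from h import *
st();go([.447,-.43,.12],40.5,0,0)
E
```

```text
t 5.2 q [-0.8561  0.2663  1.3123 -0.0025  1.5604 -0.8574] G [ 0.4472 -0.4303  0.1496] z [-0.0001 -0.0037 -1.    ] y [ 1.      0.0013 -0.0001] F [-0.2446  1.1031 -1.9321] M [-0.025  -0.0565  0.0232] w 0.0644
go [0.447, -0.43, 0.12] 40.5 0 t [-0.0067 -0.0002  0.027 ] a [ 0.0004 -0.7032  0.0013] norm 0.028 40.3
```

Request:
{"method": "step_arm", "body": {"steps": [{"jaw":0.3,"tx":-0.001,"ty":0,"tz":0.005,"ax":0,"ay":-0.14,"az":0},{"jaw":0.3,"tx":-0.003,"ty":0,"tz":0.01,"ax":0,"ay":-0.28,"az":0},{"jaw":0.3,"tx":-0.004,"ty":0,"tz":0.016,"ax":0,"ay":-0.42,"az":0},{"jaw":0.3,"tx":-0.006,"ty":0,"tz":0.022,"ax":0,"ay":-0.56,"az":0},{"jaw":0.3,"tx":-0.007,"ty":0,"tz":0.027,"ax":0,"ay":-0.703,"az":0},{"jaw":0.3,"tx":-0.007,"ty":0,"tz":0.027,"ax":0,"ay":-0.703,"az":0},{"jaw":0.3,"tx":-0.007,"ty":0,"tz":0.027,"ax":0,"ay":-0.703,"az":0}]}}

```text
time: 5.9
tool_pos: [0.4468, -0.436, 0.1095]
ee_rot: [-3.137, 0.702, 1.576]
wrist_force: [-0.6, -0.5, -1.9]
width: 0.0638
```

```bash
python3 - <<'E'
from h import *
st();go([.447,-.43,.056],40.5,0,0)
p,d,w=cloud("top");q,_,v=cloud("side")
P=v[box(v,(.39,-.50,.02),(.51,-.37,.2))];print("side pts z",np.percentile(P[:,2],[1,50,99]))
a=cv2.resize(p[150:330,380:560,::-1],(390,390),interpolation=cv2.INTER_CUBIC)
b=cv2.resize(q[80:240,290:450,::-1],(390,390),interpolation=cv2.INTER_CUBIC)
cv2.imwrite("pics/j2.png",np.hstack([a,b]))
E
```

```text
t 5.9 q [-0.5623  0.083   1.7546 -0.702   1.009  -0.2703] G [ 0.4469 -0.4289  0.1179] z [-0.0007 -0.6455 -0.7638] y [ 1.      0.0027 -0.0032] F [-0.5538 -0.5446 -1.9438] M [ 0.4989 -0.1606  0.0293] w 0.0638
go [0.447, -0.43, 0.056] 40.5 0 t [0.039  0.0003 0.048 ] a [-0.0007 -0.0052  0.0041] norm 0.062 0.4
side pts z [0.0686 0.0969 0.1523]
```

View pics/j2.png

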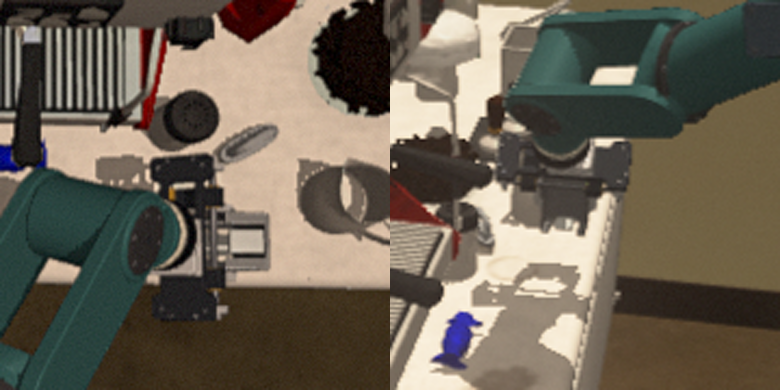

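Picture 4: the cover is held end-up in the fingers (left crop, about (240,240)). The gripper body (185,235) is well clear of the handle (30,150) and the shaker (190,115). Now I'll lower it.

Request:
{"method": "step_arm", "body": {"steps": [{"jaw":0.3,"tx":0.01,"ty":0,"tz":0.012,"ax":0,"ay":0,"az":0},{"jaw":0.3,"tx":0.02,"ty":0,"tz":0.024,"ax":0,"ay":-0.003,"az":0},{"jaw":0.3,"tx":0.03,"ty":0,"tz":0.036,"ax":0,"ay":-0.005,"az":0.004},{"jaw":0.3,"tx":0.039,"ty":0,"tz":0.048,"ax":0,"ay":-0.005,"az":0.004},{"jaw":0.3,"tx":0.039,"ty":0,"tz":0.048,"ax":0,"ay":-0.005,"az":0.004},{"jaw":0.3,"tx":0.039,"ty":0,"tz":0.048,"ax":0,"ay":-0.005,"az":0.004}]}}

```text
time: 6.6
tool_pos: [0.4483, -0.4409, 0.0514]
ee_rot: [3.135, 0.711, 1.563]
wrist_force: [0.4, 0.5, -2.0]
width: 0.0636
```

```bash
python3 - <<'E'
from h import *
s=st();go([.447,-.43,.050],40.5,0,0)
E
```

```text
t 6.6 q [-0.5656  0.1603  1.8046 -0.7724  0.9084 -0.1526] G [ 0.4483 -0.4337  0.0597] z [ 0.0014 -0.6527 -0.7576] y [ 1.     -0.0034  0.0048] F [ 0.3765  0.4521 -2.0004] M [ 0.5609 -0.0654 -0.0311] w 0.0636
go [0.447, -0.43, 0.05] 40.5 0 t [ 0.0091 -0.0013  0.0049] a [ 0.0014  0.0042 -0.0057] norm 0.01 0.4
```

Request:
{"method": "step_arm", "body": {"steps": [{"jaw":0.3,"tx":0.0013,"ty":0,"tz":0.0015,"ax":0,"ay":0.003,"az":0},{"jaw":0.3,"tx":0.0026,"ty":0,"tz":0.003,"ax":0,"ay":0.003,"az":0},{"jaw":0.3,"tx":0.0039,"ty":0,"tz":0.0045,"ax":0,"ay":0.003,"az":0},{"jaw":0.3,"tx":0.0052,"ty":0,"tz":0.006,"ax":0,"ay":0.003,"az":0},{"jaw":0.3,"tx":0.0052,"ty":0,"tz":0.006,"ax":0,"ay":0.003,"az":0}]}}

```text
time: 7.1
tool_pos: [0.4482, -0.4406, 0.0431]
ee_rot: [3.136, 0.708, 1.564]
wrist_force: [0.2, 0.7, -1.7]
width: 0.0636
```

```bash
python3 - <<'E'
from h import *
s=st();go([.447,-.43,.050],40.5,0,0)
E
```

```text
t 7.1 q [-0.5668  0.1712  1.8096 -0.7769  0.8971 -0.1422] G [ 0.4482 -0.4335  0.0515] z [ 0.0011 -0.6501 -0.7598] y [ 1.     -0.0034  0.0044] F [ 0.163   0.6534 -1.712 ] M [ 0.4988 -0.0701  0.0097] w 0.0636
go [0.447, -0.43, 0.05] 40.5 0 t [ 0.0036 -0.0012 -0.0012] a [ 0.0012  0.0009 -0.0055] norm 0.004 0.3
```

Still no contact force, so I'll keep going down in small steps.

Request:
{"method": "step_arm", "body": {"steps": [{"jaw":0.3,"tx":0.0013,"ty":0,"tz":0.0015,"ax":0,"ay":0,"az":0},{"jaw":0.3,"tx":0.002,"ty":0,"tz":0.0023,"ax":0,"ay":0,"az":0},{"jaw":0.3,"tx":0.0026,"ty":0,"tz":0.003,"ax":0,"ay":0,"az":0},{"jaw":0.3,"tx":0.0026,"ty":0,"tz":0.003,"ax":0,"ay":0,"az":0}]}}

```text
time: 7.5
tool_pos: [0.4488, -0.4414, 0.0418]
ee_rot: [3.135, 0.711, 1.563]
wrist_force: [-2.2, 4.5, 6.7]
width: 0.0638
```

```bash
python3 - <<'E'
from h import *
s=st();go([.447,-.43,.050],40.5,0,0)
E
```

```text
t 7.5 q [-0.5661  0.1748  1.8104 -0.7834  0.8933 -0.1347] G [ 0.4487 -0.4342  0.0501] z [ 0.0018 -0.6526 -0.7577] y [ 1.     -0.0034  0.0052] F [-2.2401  4.543   6.7176] M [ 0.3401  0.5933 -0.369 ] w 0.0638
go [0.447, -0.43, 0.05] 40.5 0 t [ 0.0033 -0.0018 -0.0027] a [ 0.0018  0.0042 -0.0059] norm 0.005 0.4
```

Request:
{"method": "step_arm", "body": {"steps": [{"jaw":1,"tx":0,"ty":0,"tz":0,"ax":0,"ay":0,"az":0},{"jaw":1,"tx":0,"ty":0,"tz":0,"ax":0,"ay":0,"az":0},{"jaw":1,"tx":0,"ty":0,"tz":0,"ax":0,"ay":0,"az":0},{"jaw":1,"tx":0,"ty":0,"tz":0,"ax":0,"ay":0,"az":0},{"jaw":1,"tx":0,"ty":0,"tz":0,"ax":0,"ay":0,"az":0}]}}

```text
time: 8.0
tool_pos: [0.4486, -0.4413, 0.0414]
ee_rot: [3.135, 0.711, 1.563]
wrist_force: [1.0, 0.4, 0.7]
width: 0.0942
```

```bash
python3 - <<'E'
from h import *
s=st();z=R.from_euler('xyz',s["ee_rot"]).as_matrix()[:,2]
G=s["tool_pos"]-.011*z
go(G-.12*z,40.5,0,0); go([.447,-.43,.24],0,0,0)
E
```

```text
t 8.0 q [-0.5662  0.1751  1.8106 -0.7835  0.8932 -0.1347] G [ 0.4486 -0.4342  0.0498] z [ 0.0015 -0.6524 -0.7578] y [ 1.     -0.0034  0.0048] F [1.0133 0.4046 0.698 ] M [ 0.2488 -0.0737  0.0095] w 0.0942
go [ 0.4484 -0.3559  0.1407] 40.5 0 t [ 0.   -0.   -0.12] a [ 0.0015  0.0039 -0.0057] norm 0.12 0.4
go [0.447, -0.43, 0.24] 0 0 t [-0.1138 -0.0008 -0.1495] a [ 0.0035  0.7108 -0.0049] norm 0.188 40.7
```

Request:
{"method": "step_arm", "body": {"steps": [{"jaw":1,"tx":-0.013,"ty":0,"tz":-0.015,"ax":0,"ay":0,"az":0},{"jaw":1,"tx":-0.033,"ty":0,"tz":-0.038,"ax":0,"ay":0,"az":0},{"jaw":1,"tx":-0.059,"ty":0,"tz":-0.068,"ax":0,"ay":0,"az":0},{"jaw":1,"tx":-0.085,"ty":0,"tz":-0.098,"ax":0,"ay":0,"az":0},{"jaw":1,"tx":-0.095,"ty":0,"tz":-0.115,"ax":0,"ay":0.14,"az":0},{"jaw":1,"tx":-0.104,"ty":0,"tz":-0.13,"ax":0,"ay":0.29,"az":0},{"jaw":1,"tx":-0.11,"ty":-0.001,"tz":-0.14,"ax":0.002,"ay":0.43,"az":-0.003},{"jaw":1,"tx":-0.114,"ty":-0.001,"tz":-0.15,"ax":0.003,"ay":0.57,"az":-0.005}]}}

```text
time: 8.8
tool_pos: [0.4472, -0.43, 0.2325]
ee_rot: [3.138, 0.138, 1.571]
wrist_force: [-0.2, -0.1, 0.5]
width: 0.0941
```

```bash
python3 - <<'E'
from h import *
s=st();go([.448,-.42,.22],-35,0,0)
q,_,v=cloud("side");p,d,w=cloud("top")
for n,c in(("top",w),("side",v)):
    P=c[box(c,(.39,-.50,.012),(.51,-.36,.115))];print(n,len(P),P.min(0),P.max(0) , rect(P))
    T=P[P[:,2]>.09];print(" top face",len(T),T.mean(0) if len(T) else "",rect(T) if len(T)>5 else "")
a=cv2.resize(p[150:330,380:560,::-1],(390,390),interpolation=cv2.INTER_CUBIC)
b=cv2.resize(q[80:240,290:450,::-1],(390,390),interpolation=cv2.INTER_CUBIC)
cv2.imwrite("pics/j3.png",np.hstack([a,b]))
E
```

```text
t 8.8 q [-0.8057  0.1692  1.2485 -0.0932  1.6211 -0.816 ] G [ 0.4471 -0.4285  0.2434] z [ 0.0036 -0.1379 -0.9904] y [1.     0.0011 0.0034] F [-0.1573 -0.1189  0.4693] M [ 0.0269 -0.089   0.0237] w 0.0941
go [0.448, -0.42, 0.22] -35 0 t [0.0191 0.0008 0.0191] a [0.0032 0.7492 0.0019] norm 0.027 42.9
top 249 [ 0.4158 -0.4688  0.012 ] [ 0.4796 -0.4185  0.1066] (array([ 0.4481, -0.4441]), (63.7694091796875, 50.21985626220703), 0.9422568678855896)
 top face 164 [ 0.4642 -0.4407  0.0989] (array([ 0.4611, -0.4467]), (41.91033935546875, 47.45849609375), 8.99610710144043)
side 439 [ 0.4167 -0.4709  0.0122] [ 0.4813 -0.4105  0.1005] (array([ 0.449 , -0.4407]), (60.466278076171875, 64.42150115966797), 89.82846069335938)
 top face 114 [ 0.4485 -0.4422  0.0955] (array([ 0.4493, -0.4414]), (64.04466247558594, 53.210662841796875), 0.22773919999599457)
```

View pics/j3.png

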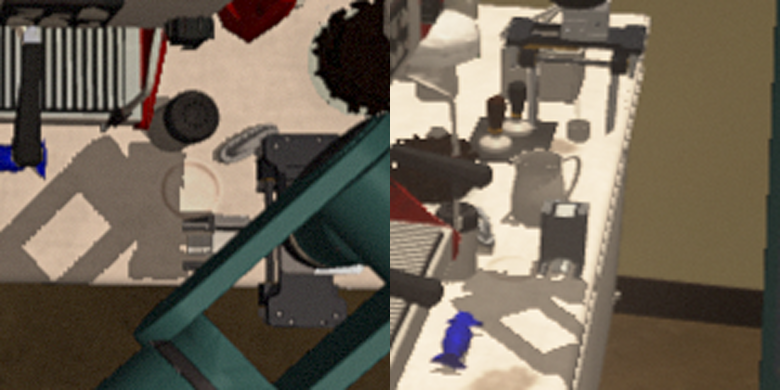

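Picture 5: the cover stands upright alone near (563,240) in the right crop (the side view). Both point clouds put it at about (0.449, −0.443) and 0.10 tall. Now I'll move round to the −y side.

```bash
python3 - <<'E'
from h import *
go([.4487,-.450,.052],-30,0,.13)
E
```

```text
go [0.4487, -0.45, 0.052] -30 0 t [-0.0636  0.0021  0.0869] a [ 0.004   0.6678 -0.0042] norm 0.108 38.3
```

Request:
{"method": "step_arm", "body": {"steps": [{"jaw":1,"tx":-0.02,"ty":0.001,"tz":0.01,"ax":0.001,"ay":0.14,"az":0},{"jaw":1,"tx":-0.04,"ty":0.001,"tz":0.025,"ax":0.002,"ay":0.28,"az":-0.002},{"jaw":1,"tx":-0.055,"ty":0.002,"tz":0.045,"ax":0.003,"ay":0.42,"az":-0.003},{"jaw":1,"tx":-0.062,"ty":0.002,"tz":0.068,"ax":0.004,"ay":0.56,"az":-0.004},{"jaw":1,"tx":-0.064,"ty":0.002,"tz":0.087,"ax":0.004,"ay":0.668,"az":-0.004},{"jaw":1,"tx":-0.064,"ty":0.002,"tz":0.087,"ax":0.004,"ay":0.668,"az":-0.004},{"jaw":1,"tx":-0.064,"ty":0.002,"tz":0.087,"ax":0.004,"ay":0.668,"az":-0.004}]}}

```text
time: 9.6
tool_pos: [0.4485, -0.5087, 0.1518]
ee_rot: [-3.137, -0.527, 1.568]
wrist_force: [0.0, 0.4, 1.5]
width: 0.0939
```

```bash
python3 - <<'E'
from h import *
st();go([.4487,-.450,.052],-30,0,0)
E
```

```text
t 9.6 q [-1.0567  0.7477  0.6907  0.2969  2.1526 -0.9483] G [ 0.4485 -0.5142  0.1613] z [-0.0033  0.5027 -0.8644] y [ 1.     -0.0001 -0.0038] F [0.0336 0.4279 1.4681] M [-0.2059 -0.0865  0.0061] w 0.0939
go [0.4487, -0.45, 0.052] -30 0 t [0.0006 0.0006 0.1268] a [-0.0033 -0.0031 -0.0021] norm 0.127 0.3
```

Request:
{"method": "step_arm", "body": {"steps": [{"jaw":1,"tx":0,"ty":0,"tz":0.025,"ax":0,"ay":0,"az":0},{"jaw":1,"tx":0,"ty":0,"tz":0.055,"ax":0,"ay":0,"az":0},{"jaw":1,"tx":0,"ty":0,"tz":0.085,"ax":0,"ay":0,"az":0},{"jaw":1,"tx":0,"ty":0,"tz":0.11,"ax":0,"ay":0,"az":0},{"jaw":1,"tx":0.0005,"ty":0.0005,"tz":0.127,"ax":0,"ay":0,"az":0},{"jaw":1,"tx":0.0005,"ty":0.0005,"tz":0.127,"ax":0,"ay":0,"az":0},{"jaw":1,"tx":0.0005,"ty":0.0005,"tz":0.127,"ax":0,"ay":0,"az":0}]}}

```text
time: 10.3
tool_pos: [0.45, -0.4442, 0.0469]
ee_rot: [-3.141, -0.52, 1.573]
wrist_force: [0.3, -0.3, 0.6]
width: 0.094
```

```bash
python3 - <<'E'
from h import *
st();go([.4487,-.450,.052],-30,0,0)
E
```

```text
t 10.3 q [-1.0124  0.6631  1.0327  0.2791  1.8866 -0.9871] G [ 0.45   -0.4496  0.0564] z [-0.0015  0.4967 -0.8679] y [ 1.      0.0022 -0.0005] F [ 0.3022 -0.2527  0.5682] M [-0.209  -0.1173  0.0098] w 0.094
go [0.4487, -0.45, 0.052] -30 0 t [-0.0025 -0.0013  0.0036] a [-0.0015  0.0038  0.0017] norm 0.005 0.3
```

Good enough; I'll close the jaws.

Request:
{"method": "step_arm", "body": {"steps": [{"jaw":0.3,"tx":0,"ty":-0.001,"tz":0.002,"ax":0,"ay":0,"az":0},{"jaw":0.3,"tx":0,"ty":-0.001,"tz":0.002,"ax":0,"ay":0,"az":0},{"jaw":0.3,"tx":0,"ty":-0.001,"tz":0.002,"ax":0,"ay":0,"az":0},{"jaw":0.3,"tx":0,"ty":-0.001,"tz":0.002,"ax":0,"ay":0,"az":0},{"jaw":0.3,"tx":0,"ty":-0.001,"tz":0.002,"ax":0,"ay":0,"az":0},{"jaw":0.3,"tx":0,"ty":-0.001,"tz":0.002,"ax":0,"ay":0,"az":0},{"jaw":0.3,"tx":0,"ty":-0.001,"tz":0.002,"ax":0,"ay":0,"az":0}]}}

```text
time: 11.0
tool_pos: [0.449, -0.4436, 0.0453]
ee_rot: [-3.141, -0.519, 1.572]
wrist_force: [-1.0, -1.0, 2.2]
width: 0.0638
```

```bash
python3 - <<'E'
from h import *
s=st()
go([.448,-.43,.20],-30,0,0); go([.43,-.30,.30],0,0,0)
E
```

```text
t 11.0 q [-1.0132  0.6614  1.0384  0.2784  1.8823 -0.9888] G [ 0.449  -0.4491  0.0548] z [-0.0012  0.4963 -0.8682] y [ 1.      0.0018 -0.0003] F [-1.0076 -1.0217  2.2407] M [-0.2399 -0.0861 -0.0215] w 0.0638
go [0.448, -0.43, 0.2] -30 0 t [ 0.0886 -0.001  -0.1166] a [-0.0012  0.0043  0.0015] norm 0.146 0.3
go [0.43, -0.3, 0.3] 0 0 t [ 0.2456 -0.0188 -0.1403] a [-0.0008 -0.5193  0.0017] norm 0.284 29.8
```

```bash
python3 - <<'E'
from h import *
go([.445,-.43,.17],-30,0);go([.41,-.31,.22],-15,0);go([.385,-.18,.23],0,0)
E
```

```text
go [0.445, -0.43, 0.17] -30 0 t [ 0.0738 -0.004  -0.0905] a [-0.0012  0.0043  0.0015] norm 0.117 0.3
go [0.41, -0.31, 0.22] -15 0 t [ 0.2    -0.0388 -0.0747] a [-0.001  -0.2575  0.0016] norm 0.217 14.8
go [0.385, -0.18, 0.23] 0 0 t [ 0.3152 -0.0635 -0.0199] a [-0.0008 -0.5193  0.0017] norm 0.322 29.8
```

Request:
{"method": "step_arm", "body": {"steps": [{"jaw":0.3,"tx":0.02,"ty":0,"tz":-0.03,"ax":0,"ay":0,"az":0},{"jaw":0.3,"tx":0.046,"ty":-0.002,"tz":-0.062,"ax":0,"ay":0,"az":0},{"jaw":0.3,"tx":0.074,"ty":-0.005,"tz":-0.09,"ax":0,"ay":0,"az":0},{"jaw":0.3,"tx":0.116,"ty":-0.016,"tz":-0.085,"ax":0,"ay":-0.08,"az":0},{"jaw":0.3,"tx":0.158,"ty":-0.028,"tz":-0.08,"ax":0,"ay":-0.16,"az":0},{"jaw":0.3,"tx":0.2,"ty":-0.039,"tz":-0.075,"ax":0,"ay":-0.26,"az":0},{"jaw":0.3,"tx":0.238,"ty":-0.047,"tz":-0.057,"ax":0,"ay":-0.35,"az":0},{"jaw":0.3,"tx":0.277,"ty":-0.056,"tz":-0.038,"ax":0,"ay":-0.44,"az":0}]}}

```text
time: 11.8
tool_pos: [0.3919, -0.2208, 0.2158]
ee_rot: [3.141, -0.076, 1.572]
wrist_force: [0.9, 1.4, -1.8]
width: 0.0639
```

```bash
python3 - <<'E'
from h import *
st();go([.385,-.10,.23],10,4);go([.375,0.04,.23],25,10);go([.375,.12,.23],35,14)
E
```

```text
t 11.8 q [-0.6849 -0.109   1.5623  0.0601  1.7352 -0.6772] G [ 0.3919 -0.2216  0.2268] z [ 0.001   0.0757 -0.9971] y [1.     0.0007 0.0011] F [ 0.9483  1.4072 -1.8312] M [ 0.0138 -0.0347 -0.0186] w 0.0639
go [0.385, -0.1, 0.23] 10 4 t [ 0.1188 -0.0067  0.0057] a [-0.0024 -0.2502 -0.0693] norm 0.119 14.9
go [0.375, 0.04, 0.23] 25 10 t [ 0.2558 -0.0159  0.0152] a [-0.0304 -0.5107 -0.1731] norm 0.257 30.9
go [0.375, 0.12, 0.23] 35 14 t [ 0.3341 -0.0151  0.0202] a [-0.0646 -0.6831 -0.2399] norm 0.335 41.6
```

Request:
{"method": "step_arm", "body": {"steps": [{"jaw":0.3,"tx":0.04,"ty":-0.002,"tz":0.002,"ax":0,"ay":-0.085,"az":-0.024},{"jaw":0.3,"tx":0.08,"ty":-0.004,"tz":0.004,"ax":-0.001,"ay":-0.17,"az":-0.047},{"jaw":0.3,"tx":0.119,"ty":-0.007,"tz":0.006,"ax":-0.002,"ay":-0.25,"az":-0.07},{"jaw":0.3,"tx":0.165,"ty":-0.01,"tz":0.009,"ax":-0.012,"ay":-0.337,"az":-0.105},{"jaw":0.3,"tx":0.21,"ty":-0.013,"tz":0.012,"ax":-0.02,"ay":-0.424,"az":-0.14},{"jaw":0.3,"tx":0.256,"ty":-0.016,"tz":0.015,"ax":-0.03,"ay":-0.51,"az":-0.173},{"jaw":0.3,"tx":0.295,"ty":-0.015,"tz":0.018,"ax":-0.048,"ay":-0.597,"az":-0.206},{"jaw":0.3,"tx":0.334,"ty":-0.015,"tz":0.02,"ax":-0.065,"ay":-0.683,"az":-0.24}]}}

```text
time: 12.6
tool_pos: [0.3757, 0.116, 0.2208]
ee_rot: [3.14, 0.614, 1.818]
wrist_force: [2.1, -0.8, -1.5]
width: 0.0638
```

```bash
python3 - <<'E'
from h import *
st();go([.42,.22,.22],47,18);go([.48,.298,.21],60.2,22.5)
E
```

```text
t 12.6 q [ 0.6277 -0.1238  1.6876 -0.5804  1.7908  0.3118] G [0.3741 0.1222 0.2298] z [ 0.1423 -0.5579 -0.8176] y [0.9693 0.2457 0.001 ] F [ 2.08   -0.8286 -1.5178] M [ 0.4389 -0.0362 -0.0801] w 0.0638
go [0.42, 0.22, 0.22] 47 18 t [ 0.0718  0.069  -0.0403] a [-0.0426 -0.2067 -0.0504] norm 0.107 12.4
go [0.48, 0.298, 0.21] 60.2 22.5 t [ 0.125   0.1472 -0.0679] a [-0.1069 -0.4363 -0.0988] norm 0.205 26.4
```

Request:
{"method": "step_arm", "body": {"steps": [{"jaw":0.3,"tx":0.024,"ty":0.023,"tz":-0.013,"ax":-0.014,"ay":-0.07,"az":-0.017},{"jaw":0.3,"tx":0.048,"ty":0.046,"tz":-0.027,"ax":-0.028,"ay":-0.14,"az":-0.034},{"jaw":0.3,"tx":0.072,"ty":0.069,"tz":-0.04,"ax":-0.043,"ay":-0.207,"az":-0.05},{"jaw":0.3,"tx":0.09,"ty":0.095,"tz":-0.049,"ax":-0.064,"ay":-0.283,"az":-0.066},{"jaw":0.3,"tx":0.107,"ty":0.121,"tz":-0.058,"ax":-0.086,"ay":-0.36,"az":-0.083},{"jaw":0.3,"tx":0.125,"ty":0.147,"tz":-0.068,"ax":-0.107,"ay":-0.436,"az":-0.099},{"jaw":0.3,"tx":0.125,"ty":0.147,"tz":-0.068,"ax":-0.107,"ay":-0.436,"az":-0.099},{"jaw":0.3,"tx":0.125,"ty":0.147,"tz":-0.068,"ax":-0.107,"ay":-0.436,"az":-0.099}]}}

```text
time: 13.4
tool_pos: [0.4828, 0.2894, 0.2019]
ee_rot: [-3.132, 1.051, 1.973]
wrist_force: [0.4, -0.3, -1.6]
width: 0.0641
```

```bash
python3 - <<'E'
from h import *
s=st()
q,_,v=cloud("side");p,d,w=cloud("top")
G=s["tool_pos"]-.011*R.from_euler('xyz',s["ee_rot"]).as_matrix()[:,2]
for n,c in(("top",w),("side",v)):
    P=c[box(c,G+[-.09,-.09,.012],G+[.09,.09,.05])];print(n,len(P),rect(P),P[:,2].mean())
np.save("top3.npy",w);np.save("side3.npy",v)
a=cv2.resize(p[190:310,130:270,::-1],(455,390),interpolation=cv2.INTER_CUBIC)
b=cv2.resize(q[230:390,210:370,::-1],(340,390),interpolation=cv2.INTER_CUBIC)
cv2.imwrite("pics/j4.png",np.hstack([a,b]))
E
```

```text
t 13.4 q [ 0.907   0.4541  1.2873 -0.9309  1.9161  0.4205] G [0.4792 0.2982 0.2074] z [ 0.3302 -0.8029 -0.4963] y [ 0.9238  0.3829 -0.005 ] F [ 0.4256 -0.3004 -1.6157] M [ 0.6649  0.2351 -0.0675] w 0.0641
top 1774 (array([0.4591, 0.3112]), (129.43572998046875, 157.26947021484375), 3.595025062561035) 0.2317631285651264
side 416 (array([0.4809, 0.2964]), (63.69382095336914, 101.1941909790039), 23.41513442993164) 0.22547438932781796
```

View pics/j4.png

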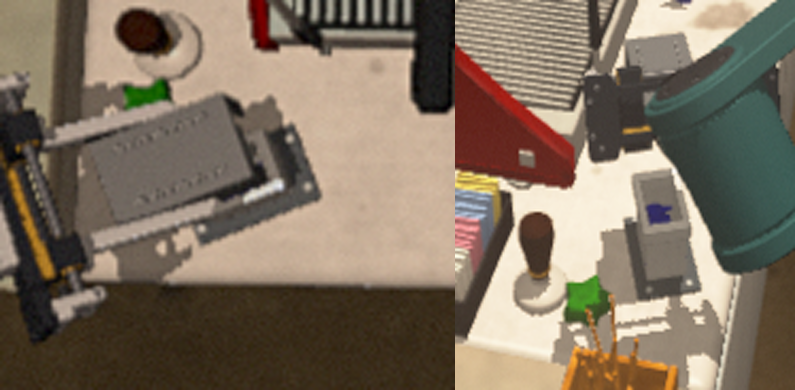

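Picture 6: the cover is right side up above the bin. In the left crop (top view) the cover is centred at about (175,155), with the bin partly hidden behind it. The side view measures it as 101 x 64 mm. Next I'll work out the offset from the cover to the bin.

```bash
python3 - <<'E'
from h import *
s=st()
G=s["tool_pos"]-.011*R.from_euler('xyz',s["ee_rot"]).as_matrix()[:,2]
f=np.radians(22.5);X=np.array([-np.sin(f),np.cos(f)]);Y=np.array([np.cos(f),np.sin(f)])
C=G[:2]-.005*X
for n in("top","side"):
    w=np.load(n+"3.npy"); 
    m=box(w,G+[-.09,-.09,.013],G+[.09,.09,.026]);m=big(m)
    P=w[m];a=(P[:,:2]-C)@X;b=(P[:,:2]-C)@Y
    k=abs(b)<.025; kk=abs(a)<.035
    print(n,m.sum(),"long",np.percentile(a[k],[.5,99.5]),"jaw",np.percentile(b[kk],[.5,99.5]),"z",np.median(P[:,2]),"expect",G[2]+.019)
go([.4825,.296,.14],60.2,22.5)
E
```

```text
t 13.5 q [ 0.9059  0.4484  1.287  -0.9317  1.9163  0.4205] G [0.4795 0.2974 0.2108] z [ 0.3315 -0.8013 -0.4981] y [0.9242 0.382  0.0005] F [ 0.1143 -0.105  -1.5761] M [0.6703 0.1385 0.0141] w 0.0637
top 1393 long [-0.0503  0.0484] jaw [-0.0461  0.0411] z 0.22932574965711616 expect 0.2297538265650477
side 359 long [-0.0468  0.006 ] jaw [-0.0295  0.032 ] z 0.22552274276706508 expect 0.2297538265650477
go [0.4825, 0.296, 0.14] 60.2 22.5 t [0.0601 0.0022 0.0374] a [-0.0004 -0.0013 -0.0008] norm 0.071 0.1
```

```bash
python3 - <<'E'
from h import *
go([.4803,.301,.125],60.2,22.5); go([.4803,.301,.095],60.2,22.5)
E
```

```text
go [0.4803, 0.301, 0.125] 60.2 22.5 t [0.0759 0.0021 0.0401] a [-0.0004 -0.0013 -0.0008] norm 0.086 0.1
go [0.4803, 0.301, 0.095] 60.2 22.5 t [0.1019 0.002  0.055 ] a [-0.0004 -0.0013 -0.0008] norm 0.116 0.1
```

Request:
{"method": "step_arm", "body": {"steps": [{"jaw":0.3,"tx":0.019,"ty":0,"tz":0.01,"ax":0,"ay":0,"az":0},{"jaw":0.3,"tx":0.038,"ty":0.001,"tz":0.02,"ax":0,"ay":0,"az":0},{"jaw":0.3,"tx":0.057,"ty":0.002,"tz":0.03,"ax":0,"ay":0,"az":0},{"jaw":0.3,"tx":0.076,"ty":0.002,"tz":0.04,"ax":0,"ay":-0.001,"az":0},{"jaw":0.3,"tx":0.076,"ty":0.002,"tz":0.04,"ax":0,"ay":-0.001,"az":0},{"jaw":0.3,"tx":0.076,"ty":0.002,"tz":0.04,"ax":0,"ay":-0.001,"az":0},{"jaw":0.3,"tx":0.076,"ty":0.002,"tz":0.04,"ax":0,"ay":-0.001,"az":0}]}}

```text
time: 14.2
tool_pos: [0.4844, 0.2925, 0.1214]
ee_rot: [3.134, 1.049, 1.956]
wrist_force: [0.4, 0.3, -2.0]
width: 0.0636
```

```bash
python3 - <<'E'
from h import *
s=st();go([.4803,.301,.095],60.2,22.5)
q,_,v=cloud("side");p,d,w=cloud("top")
a=cv2.resize(p[200:290,160:265,::-1],(455,390),interpolation=cv2.INTER_CUBIC)
b=cv2.resize(q[250:370,250:350,::-1],(325,390),interpolation=cv2.INTER_CUBIC)
cv2.imwrite("pics/j5.png",np.hstack([a,b]))
E
```

```text
t 14.2 q [ 0.9083  0.5346  1.343  -0.8961  1.8302  0.5426] G [0.4807 0.3013 0.1269] z [ 0.3326 -0.8008 -0.4981] y [0.9243 0.3816 0.0037] F [ 0.4137  0.275  -2.0375] M [0.6779 0.1961 0.0546] w 0.0636
go [0.4803, 0.301, 0.095] 60.2 22.5 t [ 0.0275 -0.0006  0.016 ] a [ 0.0008 -0.0013 -0.0038] norm 0.032 0.2
```

View pics/j5.png

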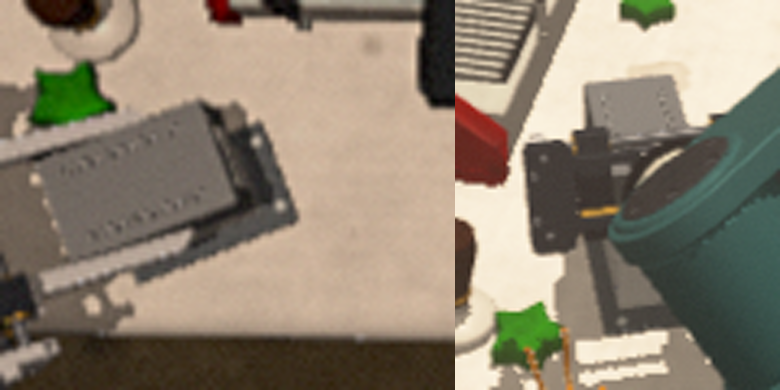

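Picture 7: the cover lines up with the bin's foot plate in the left crop (top view; cover (140,180), foot corner (290,215)). The star is clear of the fingers. I'll lower the cover onto the rim.

Request:
{"method": "step_arm", "body": {"steps": [{"jaw":0.3,"tx":0.007,"ty":0,"tz":0.004,"ax":0,"ay":0,"az":-0.002},{"jaw":0.3,"tx":0.014,"ty":0,"tz":0.008,"ax":0,"ay":0,"az":-0.003},{"jaw":0.3,"tx":0.021,"ty":-0.0005,"tz":0.012,"ax":0,"ay":0,"az":-0.003},{"jaw":0.3,"tx":0.025,"ty":-0.0005,"tz":0.0145,"ax":0,"ay":0,"az":-0.003},{"jaw":0.3,"tx":0.0275,"ty":-0.0005,"tz":0.016,"ax":0,"ay":0,"az":-0.003},{"jaw":0.3,"tx":0.0275,"ty":-0.0005,"tz":0.016,"ax":0,"ay":0,"az":-0.003}]}}

```text
time: 14.9
tool_pos: [0.4839, 0.2922, 0.0886]
ee_rot: [-3.141, 1.05, 1.964]
wrist_force: [0.3, 0.1, -1.9]
width: 0.0638
```

```bash
python3 - <<'E'
from h import *
s=st();go([.4803,.301,.090],60.2,22.5)
E
```

```text
t 14.9 q [ 0.9086  0.5711  1.3617 -0.8856  1.7962  0.5828] G [0.4803 0.301  0.0941] z [ 0.3323 -0.8012 -0.4977] y [ 0.9237  0.3832 -0.0002] F [ 0.3454  0.1433 -1.9355] M [ 0.6496  0.2103 -0.051 ] w 0.0638
go [0.4803, 0.301, 0.09] 60.2 22.5 t [0.0036 0.     0.002 ] a [ 0.0004 -0.0008  0.0004] norm 0.004 0.1
```

Request:
{"method": "step_arm", "body": {"steps": [{"jaw":0.3,"tx":0.0017,"ty":0,"tz":0.001,"ax":0,"ay":0,"az":0},{"jaw":0.3,"tx":0.0026,"ty":0,"tz":0.0015,"ax":0,"ay":0,"az":0},{"jaw":0.3,"tx":0.0035,"ty":0,"tz":0.002,"ax":0,"ay":0,"az":0},{"jaw":0.3,"tx":0.0035,"ty":0,"tz":0.002,"ax":0,"ay":0,"az":0}]}}

```text
time: 15.3
tool_pos: [0.4841, 0.2922, 0.085]
ee_rot: [3.14, 1.05, 1.963]
wrist_force: [-0.3, -0.0, 0.7]
width: 0.0637
```

```bash
python3 - <<'E'
from h import *
s=st();go([.4803,.301,.085],60.2,22.5)
E
```

```text
t 15.3 q [ 0.9086  0.5755  1.3633 -0.8849  1.7922  0.5881] G [0.4804 0.301  0.0905] z [ 0.3327 -0.8011 -0.4975] y [0.9237 0.3832 0.0006] F [-0.2737 -0.0408  0.7397] M [0.4046 0.0392 0.0192] w 0.0637
go [0.4803, 0.301, 0.085] 60.2 22.5 t [ 0.0048 -0.0001  0.0027] a [ 0.0008 -0.0006 -0.0002] norm 0.005 0.1
```

Request:
{"method": "step_arm", "body": {"steps": [{"jaw":0.9,"tx":0,"ty":0,"tz":0,"ax":0,"ay":0,"az":0},{"jaw":0.9,"tx":0,"ty":0,"tz":0,"ax":0,"ay":0,"az":0},{"jaw":0.9,"tx":0,"ty":0,"tz":0,"ax":0,"ay":0,"az":0},{"jaw":0.9,"tx":0,"ty":0,"tz":0,"ax":0,"ay":0,"az":0},{"jaw":0.9,"tx":-0.026,"ty":0,"tz":-0.015,"ax":0,"ay":0,"az":0},{"jaw":0.9,"tx":-0.06,"ty":0,"tz":-0.034,"ax":0,"ay":0,"az":0},{"jaw":0.9,"tx":-0.1,"ty":0,"tz":-0.057,"ax":0,"ay":0,"az":0},{"jaw":0.9,"tx":-0.13,"ty":0,"tz":-0.075,"ax":0,"ay":0,"az":0}]}}

```text
time: 16.1
tool_pos: [0.484, 0.2925, 0.238]
ee_rot: [3.136, 1.05, 1.959]
wrist_force: [0.1, 0.2, 0.3]
width: 0.0847
```

```bash
python3 - <<'E'
from h import *
s=st();go([.4826,.2955,.24],0,22.5); go([.4826,.2955,.24],25,22.5)
p,d,w=cloud("top")
a=cv2.resize(p[200:290,160:265,::-1],(455,390),interpolation=cv2.INTER_CUBIC)
cv2.imwrite("pics/j6.png",a)
P=w[big(box(w,(.41,.22,.095),(.55,.37,.125)))];print(len(P),rect(P),P[:,2].mean())
A=np.c_[P[:,:2]-P[:,:2].mean(0),np.ones(len(P))];print("slope",np.linalg.lstsq(A,P[:,2],rcond=None)[0])
E
```

```text
t 16.1 q [ 0.9091  0.4312  1.2432 -0.9504  1.9529  0.3709] G [0.4803 0.3013 0.2435] z [ 0.3334 -0.8005 -0.4979] y [0.9238 0.3829 0.0029] F [0.0845 0.1684 0.2861] M [0.4524 0.0419 0.0193] w 0.0847
go [0.4826, 0.2955, 0.24] 0 22.5 t [ 0.0095 -0.0002  0.0017] a [ 0.0028  1.0496 -0.0013] norm 0.01 60.1
go [0.4826, 0.2955, 0.24] 25 22.5 t [ 0.0063 -0.0002  0.0052] a [ 0.0024  0.6132 -0.0018] norm 0.008 35.1
966 (array([0.4816, 0.2942]), (64.92393493652344, 100.10499572753906), 22.700498580932617) 0.10977976545746204
slope [0.0082 0.0209 0.1098]
```

The cover sits level on the rim (top at z=0.110, centre (0.4816, 0.2942), turned 22.7°), which matches the loose seat expected. Next I'll shut the jaws and point the tool down above the middle.

Request:
{"method": "step_arm", "body": {"steps": [{"jaw":0,"tx":0.001,"ty":0,"tz":0,"ax":0,"ay":0.14,"az":0},{"jaw":0,"tx":0.002,"ty":0,"tz":0,"ax":0,"ay":0.28,"az":0},{"jaw":0,"tx":0.003,"ty":0,"tz":0,"ax":0,"ay":0.42,"az":0},{"jaw":0,"tx":0.005,"ty":0,"tz":0,"ax":0,"ay":0.56,"az":0},{"jaw":0,"tx":0.007,"ty":0,"tz":0,"ax":0,"ay":0.7,"az":0},{"jaw":0,"tx":0.008,"ty":0,"tz":0.001,"ax":0.001,"ay":0.84,"az":0},{"jaw":0,"tx":0.009,"ty":0,"tz":0.002,"ax":0.002,"ay":0.98,"az":0},{"jaw":0,"tx":0.0095,"ty":0,"tz":0.002,"ax":0.003,"ay":1.05,"az":-0.001}]}}

```text
time: 16.95
tool_pos: [0.4848, 0.2949, 0.2367]
ee_rot: [3.128, -0.007, 1.96]
wrist_force: [0.1, -0.2, -0.5]
width: 0.0242
```

```bash
python3 - <<'E'
from h import *
s=st();go([.482,.295,.140],0,22.5)
E
```

```text
t 16.95 q [0.4429 0.1123 1.298  0.006  1.7178 0.0551] G [0.4847 0.2947 0.2477] z [ 0.0097  0.0112 -0.9999] y [0.9253 0.3789 0.0132] F [ 0.098  -0.2076 -0.4959] M [-0.025  -0.1147 -0.0629] w 0.0242
go [0.482, 0.295, 0.14] 0 22.5 t [ 0.0005 -0.004   0.1076] a [ 0.0132 -0.0066 -0.004 ] norm 0.108 0.9
```

Request:
{"method": "step_arm", "body": {"steps": [{"jaw":0,"tx":0,"ty":-0.002,"tz":0.025,"ax":0.013,"ay":-0.007,"az":-0.004},{"jaw":0,"tx":0,"ty":-0.004,"tz":0.05,"ax":0.013,"ay":-0.007,"az":-0.004},{"jaw":0,"tx":0,"ty":-0.004,"tz":0.075,"ax":0.013,"ay":-0.007,"az":-0.004},{"jaw":0,"tx":0.0005,"ty":-0.004,"tz":0.095,"ax":0.013,"ay":-0.007,"az":-0.004},{"jaw":0,"tx":0.0005,"ty":-0.004,"tz":0.107,"ax":0.013,"ay":-0.007,"az":-0.004},{"jaw":0,"tx":0.0005,"ty":-0.004,"tz":0.107,"ax":0.013,"ay":-0.007,"az":-0.004},{"jaw":0,"tx":0.0005,"ty":-0.004,"tz":0.107,"ax":0.013,"ay":-0.007,"az":-0.004}]}}

```text
time: 17.65
tool_pos: [0.4823, 0.2952, 0.1303]
ee_rot: [3.141, 0.0, 1.964]
wrist_force: [0.5, -0.2, 0.3]
width: 0.0005
```

```bash
python3 - <<'E'
from h import *
s=st();go([.482,.295,.100],0,22.5)
E
```

```text
t 17.65 q [ 0.4493  0.1512  1.4656 -0.0005  1.5239  0.0565] G [0.4823 0.2952 0.1413] z [ 0.0011  0.     -1.    ] y [0.9239 0.3827 0.001 ] F [ 0.4951 -0.2112  0.2913] M [-0.0373 -0.1318  0.0142] w 0.0005
go [0.482, 0.295, 0.1] 0 22.5 t [-0.     -0.0004  0.0413] a [0.001  0.0004 0.    ] norm 0.041 0.1
```

Request:
{"method": "step_arm", "body": {"steps": [{"jaw":0,"tx":0,"ty":0,"tz":0.006,"ax":0,"ay":0,"az":0},{"jaw":0,"tx":0,"ty":0,"tz":0.011,"ax":0,"ay":0,"az":0},{"jaw":0,"tx":0,"ty":0,"tz":0.013,"ax":0,"ay":0,"az":0},{"jaw":0,"tx":0,"ty":0,"tz":0.015,"ax":0,"ay":0,"az":0},{"jaw":0,"tx":0,"ty":0,"tz":0.017,"ax":0,"ay":0,"az":0},{"jaw":0,"tx":0,"ty":0,"tz":0.019,"ax":0,"ay":0,"az":0},{"jaw":0,"tx":0,"ty":0,"tz":0.021,"ax":0,"ay":0,"az":0}]}}

```text
time: 18.35
tool_pos: [0.4832, 0.2957, 0.1112]
ee_rot: [3.137, 0.0, 1.964]
wrist_force: [-0.6, -0.8, 13.5]
width: 0.0004
```

```bash
python3 - <<'E'
from h import *
s=st();go([.482,.295,.100],0,22.5)
E
```

```text
t 18.35 q [ 0.4493  0.1622  1.4918 -0.0003  1.4833  0.0565] G [0.4832 0.2957 0.1222] z [ 0.004   0.0016 -1.    ] y [0.9239 0.3827 0.0043] F [-0.5702 -0.824  13.5348] M [-0.0791  0.2199 -0.0197] w 0.0004
go [0.482, 0.295, 0.1] 0 22.5 t [-0.0002 -0.0015  0.0222] a [0.0043 0.0001 0.0001] norm 0.022 0.2
```

Request:
{"method": "step_arm", "body": {"steps": [{"jaw":0,"tx":0,"ty":-0.001,"tz":0.003,"ax":0.004,"ay":0,"az":0},{"jaw":0,"tx":0,"ty":-0.001,"tz":0.005,"ax":0.004,"ay":0,"az":0},{"jaw":0,"tx":0,"ty":-0.001,"tz":0.007,"ax":0.004,"ay":0,"az":0},{"jaw":0,"tx":0,"ty":-0.001,"tz":0.009,"ax":0.004,"ay":0,"az":0},{"jaw":0,"tx":0,"ty":-0.001,"tz":0.011,"ax":0.004,"ay":0,"az":0},{"jaw":0,"tx":0,"ty":-0.001,"tz":0.013,"ax":0.004,"ay":0,"az":0}]}}

```text
time: 18.95
tool_pos: [0.4814, 0.2953, 0.0968]
ee_rot: [-3.139, -0.001, 1.964]
wrist_force: [0.5, 0.8, -0.8]
width: 0.0005
```

```bash
python3 - <<'E'
from h import *
s=st();go([.482,.295,.100],0,22.5)
E
```

```text
t 18.95 q [0.4494 0.1725 1.5094 0.0008 1.4617 0.0564] G [0.4815 0.2953 0.1078] z [-0.0022 -0.0002 -1.    ] y [ 0.9238  0.3828 -0.0021] F [ 0.537   0.7936 -0.781 ] M [-0.0454 -0.0775 -0.0231] w 0.0005
go [0.482, 0.295, 0.1] 0 22.5 t [-0.0005  0.0004  0.0078] a [-0.0021 -0.0007  0.0001] norm 0.008 0.1
```

Request:
{"method": "step_arm", "body": {"steps": [{"jaw":0,"tx":0,"ty":0,"tz":0.003,"ax":0,"ay":0,"az":0},{"jaw":0,"tx":0,"ty":0,"tz":0.005,"ax":0,"ay":0,"az":0},{"jaw":0,"tx":0,"ty":0,"tz":0.007,"ax":0,"ay":0,"az":0},{"jaw":0,"tx":0,"ty":0,"tz":0.008,"ax":0,"ay":0,"az":0},{"jaw":0,"tx":0,"ty":0,"tz":0.009,"ax":0,"ay":0,"az":0}]}}

```text
time: 19.45
tool_pos: [0.4809, 0.2953, 0.0892]
ee_rot: [-3.139, -0.001, 1.964]
wrist_force: [-4.2, -1.2, 10.1]
width: 0.0003
```

```bash
python3 - <<'E'
from h import *
s=st()
E
```

```text
t 19.45 q [0.4496 0.1774 1.5194 0.0011 1.4477 0.0565] G [0.4809 0.2953 0.1002] z [-0.0031 -0.0003 -1.    ] y [ 0.9238  0.383  -0.0029] F [-4.1562 -1.2101 10.1479] M [-0.4198  0.8473  0.0342] w 0.0003
```

Request:
{"method": "step_arm", "body": {"steps": [{"jaw":0,"tx":0,"ty":0,"tz":0.0015,"ax":0,"ay":0,"az":0},{"jaw":0,"tx":0,"ty":0,"tz":0.0025,"ax":0,"ay":0,"az":0},{"jaw":0,"tx":0,"ty":0,"tz":0.0025,"ax":0,"ay":0,"az":0}]}}

```text
time: 19.75
tool_pos: [0.4809, 0.2953, 0.0893]
ee_rot: [-3.14, -0.001, 1.964]
wrist_force: [-2.7, -2.4, 10.0]
width: 0.0005
```

Request:
{"method": "step_arm", "body": {"steps": [{"jaw":0,"tx":0,"ty":0,"tz":-0.02,"ax":0,"ay":0,"az":0},{"jaw":0,"tx":0,"ty":0,"tz":-0.06,"ax":0,"ay":0,"az":0},{"jaw":0,"tx":0,"ty":0,"tz":-0.1,"ax":0,"ay":0,"az":0},{"jaw":0,"tx":-0.03,"ty":-0.03,"tz":-0.13,"ax":0,"ay":0,"az":0},{"jaw":0,"tx":-0.06,"ty":-0.07,"tz":-0.14,"ax":0,"ay":0,"az":0},{"jaw":0,"tx":-0.08,"ty":-0.11,"tz":-0.14,"ax":0,"ay":0,"az":0},{"jaw":0,"tx":-0.1,"ty":-0.15,"tz":-0.14,"ax":0,"ay":0,"az":0},{"jaw":0,"tx":-0.1,"ty":-0.15,"tz":-0.14,"ax":0,"ay":0,"az":0}]}}

```text
time: 20.55
tool_pos: [0.3783, 0.1431, 0.2298]
ee_rot: [-3.14, 0.0, 1.961]
wrist_force: [-0.2, -1.2, -0.2]
width: 0.0001
```

```bash
python3 - <<'E'
from h import *
s=st()
q,_,v=cloud("side");p,d,w=cloud("top")
for n,c in(("top",w),("side",v)):
    P=c[big(box(c,(.41,.22,.066),(.55,.38,.1)))];k=P[:,2]>np.median(P[:,2])-.01;P=P[k]
    A=np.c_[P[:,:2]-P[:,:2].mean(0),np.ones(len(P))];print(n,rect(P),"slope",np.linalg.lstsq(A,P[:,2],rcond=None)[0])
a=cv2.resize(p[160:310,140:315,::-1],(455,390),interpolation=cv2.INTER_CUBIC)
b=cv2.resize(q[250:370,250:350,::-1],(325,390),interpolation=cv2.INTER_CUBIC)
cv2.imwrite("pics/j7.png",np.hstack([a,b]))
E
```

```text
t 20.55 q [ 0.2216 -0.2443  1.6474 -0.0005  1.7399 -0.1686] G [0.3783 0.1431 0.2408] z [-0.0013 -0.0008 -1.    ] y [ 0.9249  0.3803 -0.0015] F [-0.1538 -1.1666 -0.1596] M [-0.0153 -0.1034  0.0189] w 0.0001
top (array([0.4821, 0.2935]), (64.83013916015625, 100.34481048583984), 22.35662841796875) slope [ 0.0027 -0.0024  0.0813]
side (array([0.4831, 0.2995]), (64.3218765258789, 104.87769317626953), 22.69082260131836) slope [-0.0019 -0.0172  0.079 ]
```

View pics/j7.png

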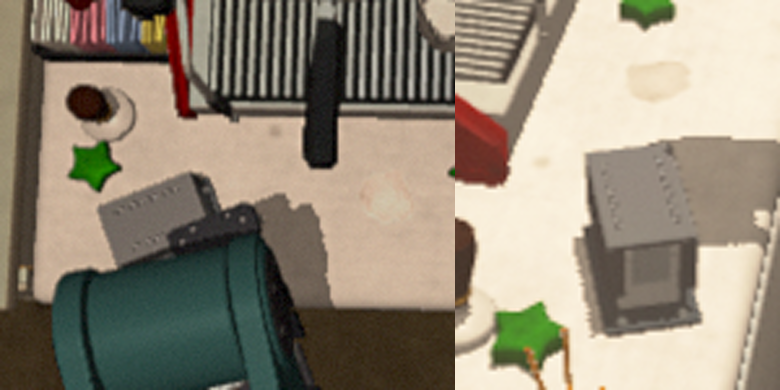

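Picture 8: the cover sits level and fully down on the bin, and the stars and tamper are where they were. Its top is at z=0.081, the home height.

```bash
python3 -c "
from bench import *
print(close_job())"
```

```text
the job is handed in; nothing more can be done
None
```

The cover is on the bin and, as far as I can measure, fully home. I handed the job in at about 20.6 s of the 72 s allowed; no verdict was reported.

**What I did:** I picked up the upside-down cover, turned it 90°, stood it on one end on clear counter and let go. I then gripped it from the other side, turned it the remaining 90°, set it loosely on the rim and released it. Finally I pressed the middle of the top straight down with the closed fingertips. Resistance reached about 13.5 N, then dropped to zero as the clips snapped.

**Last checks:**
- **Height and level:** the top camera put the cover top at z = 0.081 m, exactly the home height, and level within 0.003 rad. A second push of about 10 N did not move it.
- **Camera disagreement:** the side camera put the top at 0.079 m with a slope of about 0.017 rad, and 6 mm further along y. It showed a similar y offset from the top camera all along.
- **Clips:** I did not see the clip arms or read their joints. That they snapped is judged from the drop in force and the final height.
- **Other things:** the bystanders were not measured again. The stars and tamper in the last picture looked unmoved, and no hard contact showed in the readings at any move's end. The arm ended clear of everything.

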